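Ready a filter station: nest the cup and switch the sprung selector to it

TASK

Get the filter manifold ready: first nest the loose steel cup fully down into the matching steel cup that stands at one of the manifold's four stations and let go of it. Then pull the sprung selector knob up out of its detent, turn it until its pointer points at that station, and let it drop fully into the detent there. Leave the bottle, the jar, the flask and the slide box where they are.

Things in the scene. Friction and masses are not known exactly. Their poses are not given: they have to be found in the camera images.
- cup_mid (a point): Loose plain steel cup on the table on the robot's side of the manifold, upright: tapered, 90 mm tall, outer diameter 38 mm at the foot and 62 mm at the rim, wall 2.5 mm, raised inner floor 36 mm above its foot, about 110 g. This point is on its axis half-way up (45 mm above its foot); z is up its axis.
- receiver_mid (a point): The matching steel cup, same shape and size, fixed on one of the manifold's four stations (which one varies), its foot 24 mm above the table. This point is on its axis half-way up (45 mm above its foot). The loose cup nests in it by resting on its inner floor: its foot then lies 36 mm above this cup's foot, its top 36 mm of wall stays out above the rim, with 1 to 2 mm of play all round.
- manifold: Fixed white block 20 mm tall; origin on the table on the selector's vertical axis; it reaches 38 mm to its own -x, 160 mm to +x, 159 mm to either side. Pedestal of radius 37 mm under the knob. Four station pads, tops 24 mm above the table, 120 mm from the axis at -76, -38, 38, 76 deg from its +x (positive anticlockwise from above): receiver cup, bottle, jar, fixed plug 26 mm tall, in any order.
- selector_grip (a point): Black selector knob, axis vertical: grip bar 50 mm long, 14 mm thick, 77 to 117 mm above the table when down, on a disc of radius 31 mm with its top at 77.5 mm. This point is on the axis, in the bar, 100 mm above the table when down; it moves with the knob. Its x runs along the bar towards the pointer nose (small tongue on the disc, white line), its y across the bar, the thin way.
- selector_aim (a point): Imaginary point fixed to the knob, 120 mm from its axis along the pointer's line, at the height of selector_grip: it comes over the centre of the station that the pointer points at.
- selector_turn (a joint): Turn of the knob about its vertical axis, rad, positive anticlockwise from above; 0 = off (pointer along the manifold's +x), where it starts; detents at -1.326, -0.663, 0, +0.663 and +1.326, the four stations and off. About 0.05 rad of play in a detent; the knob drops in if it is let go within about 0.08 rad of the detent. Ends at +-1.42. It turns freely only while pulled out.
- selector_pull (a joint): How far the knob is pulled up, m: 0 = fully down in a detent, 0.018 = end of travel. A spring pulls it down (6 N at 0, about 10 N at the end). It is locked against turning until pulled 8 mm (do not force it); pull 11 to 15 mm before turning.
- bottle_mid (a point): Amber bottle, loose, diameter 48 mm, 118 mm tall, standing on a station pad: leave alone. Point on its axis 59 mm above its foot.
- jar_mid (a point): White jar with grey cap, loose, diameter 54 mm, 72 mm tall, standing on a station pad: leave alone. Point on its axis 36 mm above its foot.
- slidebox: Loose slide box standing on the table in a row with the loose cup and the flask, 71 x 46 x 70 mm (its x, y, z), origin at the centre of its underside: leave alone.
- flask_mid (a point): Loose conical glass flask standing on the table, 60 mm diameter at the foot, 26 mm neck, 95 mm tall: leave alone. Cup, flask and box stand in a row about 100 mm apart, in any order. Point on its axis 47.5 mm above its foot.
There are look-alikes about, which are no part of the job. What is shaped like the part that bears cup_mid but yellow is not meant.

How it is judged (in metres and radians):
On the way, in this order (a step that is already met when the one before it is completed fails the run):
1. the loose cup is nested in the receiver cup and let go, the selector still down in its off detent (horizontal distance between cup_mid and receiver_mid below 0.005 m and z of cup_mid in the frame of receiver_mid between 0.032 and 0.041 m and angle between cup_mid's own z axis and vertical below 0.07 rad and contact force between the fingers and cup below 0.5 N and value of joint selector_pull below 0.003 m and value of joint selector_turn between -0.15 and 0.15 rad), for 0.2 s.
2. the selector is pulled up out of its off detent (value of joint selector_pull above 0.008 m and value of joint selector_turn between -0.15 and 0.15 rad), for 0.1 s.
At the end, for the whole second after the job is handed in: The loose cup is nested in the receiver cup (axes within 5 mm, 32 to 41 mm above it, tilted under 4 degrees), the selector points at the receiver's station (selector_aim within 15 mm of the receiver's axis) and is down in its detent (pulled out under 2 mm), all at rest (horizontal distance between cup_mid and receiver_mid below 0.005 m and z of cup_mid in the frame of receiver_mid between 0.032 and 0.041 m and angle between cup_mid's own z axis and vertical below 0.07 rad and horizontal distance between selector_aim and receiver_mid below 0.015 m and value of joint selector_pull below 0.002 m and linear speed of cup below 0.02 m/s and velocity of joint selector_turn between -0.1 and 0.1 rad/s); the robot touches nothing.
It fails at once if the selector is forced round without being pulled out (value of joint selector_pull below 0.004 m and (value of joint selector_turn between 0.2 and 0.46 rad or value of joint selector_turn between -0.46 and -0.2 rad)).
It fails at once if the bottle is moved by more than 25 mm or tipped over (distance of bottle_mid from where it was at the start of the episode above 0.025 m or angle between bottle_mid's own z axis and vertical above 0.4 rad).
It fails at once if the jar is moved by more than 25 mm or tipped over (distance of jar_mid from where it was at the start of the episode above 0.025 m or angle between jar_mid's own z axis and vertical above 0.4 rad).
It fails at once if the slide box is moved by more than 25 mm or tipped over (distance of slidebox from where it was at the start of the episode above 0.025 m or angle between slidebox's own z axis and vertical above 0.4 rad).
It fails at once if the flask is moved by more than 25 mm or tipped over (distance of flask_mid from where it was at the start of the episode above 0.025 m or angle between flask_mid's own z axis and vertical above 0.4 rad).
It also fails if it takes over 48 s, if anything falls off the work surface, if the arm or the gripper's body presses on something with over 40 N, if the wrist force passes 120 N, or if a joint passes its speed limit or range.

ROBOT

A 7-joint arm with a two-finger parallel gripper is mounted at the origin on the work surface. World frame = base frame: x ahead of the robot, y to its left, z up, the work surface at z = 0. Lengths are in mm, angles in rad, forces in N, time in s.
With the tool pointing down it reaches from about 400 to 875 mm from the base axis. Payload 4.4 kg.
Tool frame: the origin (TCP) lies between the finger pads; the fingertips stand ctrl.tip_reach ahead of it and the grasp point (between the pads) lies 8 mm behind it (ctrl.tip_reach is the distance from the TCP to the fingertips, in mm); z points along the fingers, y is the direction in which the jaws open and shut (so a half turn about z gives the same grasp; the last joint's range is limited). The gripper opens to 85 mm and grips with 20 to 120 N. Pads are 22 mm wide; open, the fingers measure 114 mm over their backs; the gripper's body (76 mm by 85 mm) begins 54 mm behind the grasp point. The pads swing forward as they close: fully open they stand 13 mm farther back than shut.
Start: joints at [1.12, 0.628, 0.038, 1.517, -0.027, 0.996, -0.02], TCP at [244.021, -602.471, 242.313] pointing down, gripper open.
Joint ranges: [-3.06, 3.06], [-0.37, 2.12], [-1.25, 1.32], [0.18, 2.47], [-1.1, 4.24], [0.23, 1.98], [-2.94, 2.94]. Speed limits (rad/s): [2.57, 2.57, 3.14, 3.14, 3.14, 3.14, 3.14].

INTERFACE

Orientations are given as [roll, pitch, yaw] about the fixed x, y, z axes, in that order (R = Rz(yaw) Ry(pitch) Rx(roll)).
In Python, from cell import status, viewer, order, ctrl gives the robot as it stands.
- The arm moves only by the tool play_rows, never from a script. Its argument "series" is a list of rows, each a list of 5 numbers: the shift along the tool's x, y, z in cm, then the turn about the tool's z in degrees, then the closure, from 0 (fully open) to 1 (shut). In form: [[x, y, z, yaw, gripper], ...]. A call has 1 to 8 rows; each row is the pose to reach, as a shift and turn from the pose commanded when the call began, along the tool's axes at that moment; what a row does not reach only later rows make up. A row lasts 1/10 s, in which the tool goes at most 50 mm and 8.59 degrees, less where a joint would pass 70% of its speed; a pose out of reach is approached as far as the arm can. A call with a gripper value outside its range is refused whole. The fingers move at their own pace and stop on an object; the grip force is fixed at half the most. Time passes only in rows, so rows that repeat a pose let the fingers close. It gives the time, the measured TCP pose, the force and the opening at its end, in the units of the state.
- status.read_state(): the state, without advancing time (a new reading comes with each control period).
- viewer.get_image(name): name is "scene" or "top" or "wrist"; returns a dict with "img" (400x640x3 uint8, red, green, blue), "vfov" (degrees; the focal length in pixels is half the picture's height over the tangent of half this angle, whatever the lens; pixels are square), "cx", "cy" (the principal point, pixels), "rvec" (rotation vector, rad) and "tvec" (3), from world to camera coordinates, as OpenCV has them; the wrist camera has in their place "tool_from_camera" (4x4, takes a point from camera to tool coordinates, whose origin is the TCP and whose axes are the flange's). Camera axes: x right, y down, z forward; pixel columns grow to the right and rows downward; lengths in mm; the calibration is good to about 2 mm. A picture is of the moment at which its call begins: read the wrist's pose just before it. There is no depth.
- order.finish_job(): hands the job in, once; it reports no verdict.
The state is a dict: "clock": time; "qpos": joint angles; "qd": joint speeds; "tau": joint torques, N m; "eef_pos": TCP position; "tool_rot": TCP orientation; "force": force on the tool from outside, world axes, zero at the start; "torque": the same for the moment, N m; "width": finger opening in mm.
Only numpy, scipy, OpenCV 4.12 (cv2) and the standard library are available. Lean on these libraries where they do the work, as an engineer would, in place of code of your own. Each camera call takes 0.05 s, during which the arm holds its last target. There are 200 camera calls.

## Working session

There is one attempt and no reset: what is moved stays moved. The work goes in short steps, Python scripts to look and compute and a tool call to move; the robot and the scene stay as the last step left them, time stands still between calls to the robot, and variables do not carry over. Pictures are saved under pics/ and viewed, about 8 in all and at most 12, crops included, and the job is handed in when it is done.

Besides the shell and the picture viewer there is one more tool, called after "Call:" in YAML: its name, and indented under it one key for each argument. play_rows: Moves the arm, as the interface text tells. Its arguments: {"type":"object","properties":{"series":{"type":"array","items":{"type":"array","items":{"type":"number"}}}},"required":["series"]}

```bash
mkdir -p pics; ls; cat > h.py <<'E'
import numpy as np, cv2
from cell import status, viewer, order, ctrl
def get(name):
    s=status.read_state(); d=viewer.get_image(name); d['state']=s
    f=200/np.tan(np.radians(d['vfov'])/2); d['K']=np.array([[f,0,d['cx']],[0,f,d['cy']],[0,0,1.]])
    if 'rvec' in d:
        R=cv2.Rodrigues(np.array(d['rvec'],float))[0]; t=np.array(d['tvec'],float).ravel()
    else:
        from scipy.spatial.transform import Rotation as Ro
        T=np.eye(4); T[:3,:3]=Ro.from_euler('xyz',s['tool_rot']).as_matrix(); T[:3,3]=s['eef_pos']
        M=np.linalg.inv(T@np.array(d['tool_from_camera'])); R,t=M[:3,:3],M[:3,3]
    d['R'],d['t']=R,t; return d
def plane(d,u,v,z):
    r=d['R'].T@np.linalg.inv(d['K'])@np.array([u,v,1.]); c=-d['R'].T@d['t']
    return c+r*(z-c[2])/r[2]
def proj(d,p):
    q=d['K']@(d['R']@np.array(p,float)+d['t']); return q[:2]/q[2]
def save(n,img): cv2.imwrite('pics/'+n,cv2.cvtColor(img,cv2.COLOR_RGB2BGR))
E
python3 - <<'E'
from h import *
print(status.read_state(), ctrl.tip_reach)
import pickle
D={n:get(n) for n in('scene','top')}
pickle.dump(D,open('d0.pkl','wb'))
for n in D: print(n,D[n]['vfov'],-D[n]['R'].T@D[n]['t']); save(n+'0.png',D[n]['img'])
E
```

```text
pics
{'clock': 0.0, 'qpos': array([ 1.12018353,  0.62931945,  0.03842768,  1.51839086, -0.02703408,
        0.99629378, -0.01996095]), 'qd': array([ 0.00057304, -0.00181456,  0.00112984,  0.00023607, -0.00174553,
       -0.00020563, -0.00037053]), 'tau': array([ 8.16593056e-04, -5.63396144e+01,  1.22643046e+00, -1.93442738e+01,
        1.09215238e-02,  1.04006269e-02, -6.60388693e-06]), 'eef_pos': array([ 243.81378944, -601.87869297,  241.39877581]), 'tool_rot': array([-3.13969823e+00, -1.29301794e-05,  3.84844318e-01]), 'force': array([-0.00668708, -0.2010889 , -0.1601809 ]), 'torque': array([0.01886989, 0.02723069, 0.02484271]), 'width': 85.08866888341551} 11.0
scene 49.96002671097895 [865.79026964 121.84052071 648.03171329]
top 55.32841881434383 [478.64089751  28.24822372 721.61899478]
```

View pics/scene0.png

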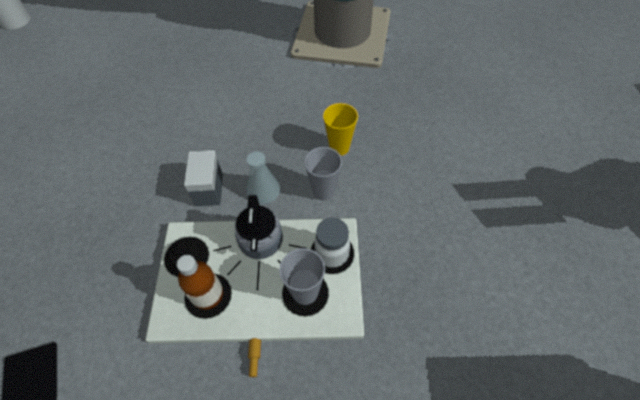

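View pics/top0.png

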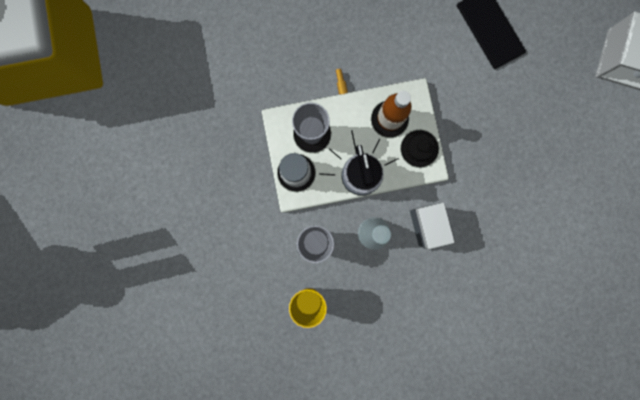

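The loose steel cup is at scene (323,172) and top (316,244). The receiver is on the block at scene (303,275) and top (311,124). The yellow cup at top (308,308) is the look-alike. I'll measure these now and check them in an enlarged crop.

```bash
python3 - <<'E'
from h import *
import pickle
D=pickle.load(open('d0.pkl','rb')); d=D['top']; img=d['img']
hsv=cv2.cvtColor(img,cv2.COLOR_RGB2HSV)
m=((hsv[...,2]>190)&(hsv[...,1]<40)).astype(np.uint8); m[:70]=0;m[195+20:]=0;m[:,:240]=0;m[:,470:]=0
m=cv2.morphologyEx(m,cv2.MORPH_OPEN,np.ones((3,3)))
c=max(cv2.findContours(m,0,2)[0],key=cv2.contourArea); 
w=np.array([plane(d,*p[0],20)[:2] for p in cv2.convexHull(c)],np.float32)
r=cv2.minAreaRect(w); print(r, cv2.boxPoints(r))
for n,(u,v),z in [('cup rim',(316,243),90),('recv rim',(311,123),114),('jar cap',(295,168),96),('bottle',(403,99),142),('flask',(381,235),95),('box',(437,222),70)]: print(n,plane(d,u,v,z).round(1))
s=D['scene']
for n,(u,v),z in [('cup rim',(323,162),90),('recv rim',(303,270),114)]: print('scene',n,plane(s,u,v,z).round(1))
a=cv2.resize(img[215:275,286:346],(390,390),interpolation=2); b=cv2.resize(img[95:155,281:341],(390,390),interpolation=2)
save('crop1.png',np.hstack([a,b]))
E
```

```text
((697.7037963867188, -67.0839614868164), (69.64344787597656, 215.21847534179688), 11.39759635925293) [[ 642.30347    31.521822]
 [ 684.8341   -179.45241 ]
 [ 753.1041   -165.68974 ]
 [ 710.5735     45.284485]]
cup rim [447.1  36.5  90. ]
recv rim [641.4  45.3 114. ]
jar cap [570.4  71.8  96. ]
bottle [672.1 -97.8 142. ]
flask [460.9 -69.7  95. ]
box [ 482.7 -168.8   70. ]
scene cup rim [447.8  36.4  90. ]
scene recv rim [648.2  46.4 114. ]
```

View pics/crop1.png

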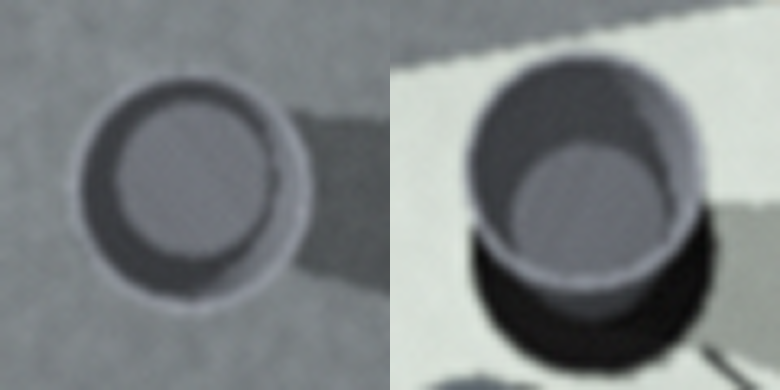

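The left crop shows the loose steel cup, with its rim centred at top (315.1,244.6). The right crop shows the steel receiver on its pad, rim centred at (310.6,120.9). Neither is yellow, so these are the two meant. The white mask was too strict, so I'll redo the manifold fit and plan the first approach.

```bash
cat >> h.py <<'E'
def go(x,y,z,yawdeg):
    "shift (cm) in tool axes and turn (deg) from measured pose"
    from scipy.spatial.transform import Rotation as Ro
    s=status.read_state(); R=Ro.from_euler('xyz',s['tool_rot']).as_matrix()
    dl=R.T@(np.array([x,y,z])-s['eef_pos'])/10; 
    yaw=np.degrees(s['tool_rot'][2]); print('rows',dl.round(2),'turn',round(yaw-yawdeg,2),'t',round(s['clock'],2))
E
python3 - <<'E'
from h import *
import pickle
D=pickle.load(open('d0.pkl','rb')); d=D['top']; img=d['img']
hsv=cv2.cvtColor(img,cv2.COLOR_RGB2HSV).astype(int)
print(img[95,330],img[195,300],img[150,345],img[260,250])
m=((img.min(2)>150)).astype(np.uint8); m[:70]=0;m[215:]=0;m[:,:240]=0;m[:,455:]=0
m=cv2.morphologyEx(m,cv2.MORPH_OPEN,np.ones((5,5)))
c=max(cv2.findContours(m,0,2)[0],key=cv2.contourArea)
w=np.array([plane(d,*p[0],20)[:2] for p in cv2.convexHull(c)],np.float32)
r=cv2.minAreaRect(w); print(r); 
B=cv2.boxPoints(r); print(B)
for n,(u,v),z in [('cup rim',(315.1,244.6),90),('recv rim',(310.6,120.9),114),('cup floor',(286+192/6.5-.5,215+179/6.5-.5),36),('recv floor',(281+(590-390)/6.5-.5,95+213/6.5-.5),60)]: print(n,plane(d,u,v,z).round(1))
go(440,-330,260,22)
E
```

```text
[132 138 140] [211 220 212] [146 153 146] [122 129 131]
((698.1719360351562, -69.32527160644531), (73.3701171875, 213.128662109375), 11.436821937561035)
[[ 641.0849     27.848934]
 [ 683.34564  -181.04784 ]
 [ 755.259    -166.49948 ]
 [ 712.9982     42.397293]]
cup rim [444.5  38.   90. ]
recv rim [644.8  46.  114. ]
cup floor [446.1  38.9  36. ]
recv floor [648.2  46.3  60. ]
rows [ 28.4  -17.85  -1.82] turn 0.05 t 0.1
```

Call:
play_rows:
  series:
    - [5,-3,-1,0,0]
    - [10,-6,-2,0,0]
    - [14,-9,-2,0,0]
    - [18,-12,-2,0,0]
    - [22,-14,-2,0,0]
    - [26,-16,-2,0,0]
    - [28,-18,-2,0,0]
    - [28,-18,-2,0,0]

```text
clock: 0.9
eef_pos: [439.6, -324.0, 261.9]
tool_rot: [-3.138, -0.003, 0.395]
force: [-0.1, -0.5, -0.2]
width: 85.3
```

```bash
python3 - <<'E'
from h import *
import pickle
D=pickle.load(open('d0.pkl','rb')); d=D['top']
P=[plane(d,u,v,20) for u,v in[(262,110),(427,79),(448,178),(282,211)]]
P=np.array(P)[:,:2]; print(P.round(1))
e=P[0]-P[1]+P[3]-P[2]; y=e/np.linalg.norm(e); th=np.degrees(np.arctan2(-y[0],y[1])); x=np.array([y[1],-y[0]])
c=P.mean(0); print('yaw',th,'axis',c-x*61, 'size',np.linalg.norm(P[0]-P[1]),np.linalg.norm(P[1]-P[2]))
print('receiver offs',[round(float(v),1) for v in((np.array([646,46])-(c-x*61))@x,(np.array([646,46])-(c-x*61))@y)])
go(425,38,230,th)
E
```

```text
[[ 691.   140.1]
 [ 751.4 -169.8]
 [ 564.1 -205.6]
 [ 501.8  100.3]]
yaw 11.27504501800503 axis [567.26609803 -45.68284578] size 315.7158595042682 190.67252705806527
receiver offs [95.1, 74.5]
rows [ 12.57 -33.97   3.34] turn 11.35 t 0.9
```

The receiver comes out at (95.1,74.5) in the manifold frame, against (94.6,73.9) expected for the +38° station. So the selector target is +0.663 rad.

Call:
play_rows:
  series:
    - [2,-5,0,2,0]
    - [4,-10,1,4,0]
    - [6,-15,2,6,0]
    - [8,-20,3,8,0]
    - [10,-25,3.3,11,0]
    - [11.5,-30,3.3,11,0]
    - [12.6,-34,3.3,11,0]
    - [12.6,-34,3.3,11,0]

```text
clock: 1.7
eef_pos: [424.2, 36.6, 229.1]
tool_rot: [-3.14, 0.0, 0.2]
force: [0.4, -0.4, 0.4]
width: 85.1
```

```bash
python3 - <<'E'
from h import *
import pickle
d=get('wrist'); pickle.dump(d,open('w1.pkl','wb')); save('w1.png',d['img'])
print(d['tool_from_camera'],d['state']['eef_pos'],proj(d,(445,38,90)))
go(445.5,38,120,11.3)
E
```

```text
[[ 3.71943162e-04 -9.59638314e-01 -2.81236855e-01  6.96792491e+01]
 [ 9.99999696e-01  1.64088946e-04  7.62620566e-04 -9.15985675e-02]
 [-6.85692055e-04 -2.81237053e-01  9.59638083e-01 -1.32471620e+02]
 [ 0.00000000e+00  0.00000000e+00  0.00000000e+00  1.00000000e+00]] [424.18095326  36.55641396 229.13587809] [321.79344652 157.05604946]
rows [ 2.1   0.35 10.91] turn 0.18 t 1.75
```

View pics/w1.png

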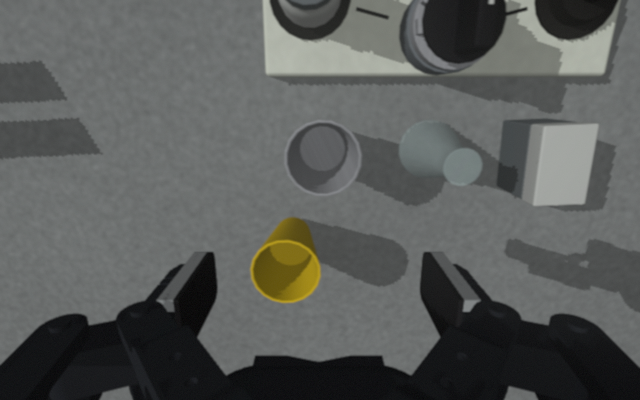

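The loose cup's rim is at wrist (323,157), and my estimate projects to (322,157), so they agree. I'm going down on the cup with the jaws along the row.

Call:
play_rows:
  series:
    - [1,0.3,3,0,0]
    - [2,0.4,6,0,0]
    - [2.1,0.4,10,0,0]
    - [2.1,0.4,13,0,0]
    - [2.1,0.4,15.1,0,0]
    - [2.1,0.4,15.1,0,0]
    - [2.1,0.4,15.1,0,0]

```text
clock: 2.45
eef_pos: [446.5, 31.0, 78.4]
tool_rot: [3.141, 0.001, 0.192]
force: [0.3, -0.6, 0.6]
width: 85.3
```

```bash
python3 - <<'E'
from h import *
d=get('wrist'); save('w2.png',d['img']); s=d['state'];print(s['eef_pos'],s['force'],proj(d,(445,37.5,90)))
E
```

```text
[446.53332679  31.00183156  78.37262378] [ 0.33922698 -0.59049273  0.57712992] [301.09981185 278.7077429 ]
```

View pics/w2.png

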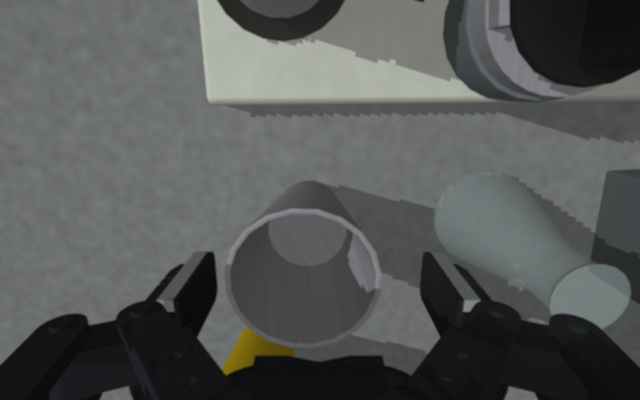

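The cup's rim at wrist (303,278) sits between the fingers but is about 6 mm off centre, because the arm had not settled before the last move. I'll centre on it before closing.

```bash
python3 - <<'E'
from h import *
print(status.read_state()['qd'].round(3)); go(445,37.2,78.4,11.3)
E
```

```text
[-0.005 -0.021 -0.002 -0.003 -0.    -0.003 -0.003]
rows [-0.09 -0.62  0.06] turn -0.31 t 2.5
```

Call:
play_rows:
  series:
    - [-0.1,-0.3,0,0,0]
    - [-0.1,-0.6,0,0,0]
    - [-0.1,-0.6,0,0,0]
    - [-0.1,-0.6,0,0,0]
    - [-0.1,-0.6,0,0,0.2]
    - [-0.1,-0.6,0,0,0.2]

```text
clock: 3.1
eef_pos: [444.5, 37.7, 78.4]
tool_rot: [3.142, -0.0, 0.193]
force: [-0.7, -0.2, -0.3]
width: 68.2
```

Call:
play_rows:
  series:
    - [0,0,0,0,0.5]
    - [0,0,0,0,0.5]
    - [0,0,0,0,0.5]
    - [0,0,0,0,0.5]
    - [0,0,0,0,0.5]
    - [0,0,-1,0,0.5]
    - [0,0,-2,0,0.5]
    - [0,0,-2,0,0.5]

```text
clock: 3.9
eef_pos: [445.2, 37.7, 99.6]
tool_rot: [3.141, -0.002, 0.193]
force: [0.2, -0.6, -1.5]
width: 58.3
```

```bash
python3 - <<'E'
from h import *
s=status.read_state();print(s['width'],s['force'])
go(445,37,240,11.3)
E
```

```text
58.25841368160786 [ 0.21645369 -0.60845317 -1.48475893]
rows [ -0.     0.07 -14.04] turn -0.26 t 3.9
```

Call:
play_rows:
  series:
    - [0,0,-4,0,0.5]
    - [0,0,-8,0,0.5]
    - [0,0,-11,0,0.5]
    - [0,0,-13,0,0.5]
    - [0,0,-13,0,0.5]
    - [0,0,-13,0,0.5]
    - [0,0,-13,0,0.5]
    - [0,0,-13,0,0.5]

```text
clock: 4.7
eef_pos: [443.5, 37.6, 227.1]
tool_rot: [-3.141, 0.003, 0.193]
force: [0.8, 0.2, -2.0]
width: 58.5
```

```bash
python3 - <<'E'
from h import *
d=get('wrist'); e=get('scene'); s=e['state'];print(s['eef_pos'],s['tool_rot'],s['width'],s['force'])
x,y,z=s['eef_pos']; q=proj(e,(x,y,z-30)); u,v=q.astype(int); print(q)
c=e['img'][max(0,v-75):v+75,max(0,u-100):u+100]
save('w3.png',np.vstack([cv2.resize(d['img'],(480,300)),cv2.resize(c,(480,300),interpolation=2) if c.size and c.shape[0]>100 else np.zeros((300,480,3),np.uint8)]))
E
```

```text
[443.70101086  37.61741566 227.24556301] [-3.14147118e+00  2.41723175e-03  1.92834139e-01] 58.30075261385139 [ 0.14116066 -0.35124195 -1.35108028]
[323.21870503 113.91056583]
```

View pics/w3.png

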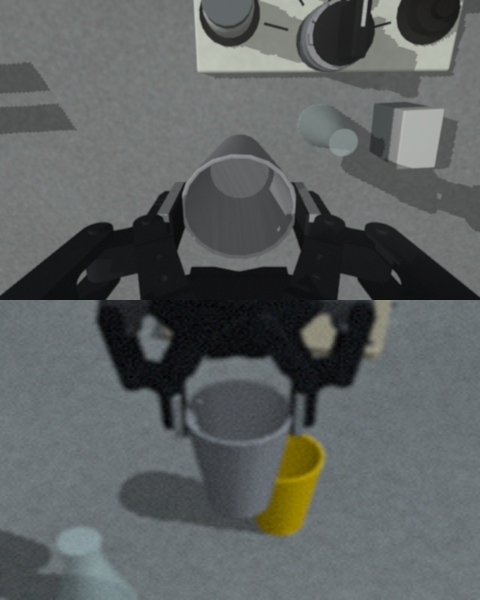

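The cup is lifted and hanging upright, with its rim at about wrist (320,275). Next I'll move partway and measure the receiver from close by with the wrist camera.

Call:
play_rows:
  series:
    - [3,0.4,0,0,0.5]
    - [6,0.8,-0.3,0,0.5]
    - [9,1.2,-0.3,0,0.5]
    - [12,1.7,-0.3,0,0.5]
    - [12,1.7,-0.3,0,0.5]
    - [12,1.7,-0.3,0,0.5]
    - [12,1.7,-0.3,0,0.5]
    - [12,1.7,-0.3,0,0.5]

```text
clock: 5.6
eef_pos: [564.4, 44.0, 231.2]
tool_rot: [-3.141, 0.001, 0.193]
force: [-0.2, -0.0, -2.4]
width: 58.0
```

```bash
python3 - <<'E'
from h import *
import pickle
d=get('wrist'); pickle.dump(d,open('w4.pkl','wb')); save('w4.png',d['img']); s=d['state'];print(s['eef_pos'],s['tool_rot'],s['width'],s['force'])
print(proj(d,(646.3,46,114)))
T=np.array(d['tool_from_camera'])
def tool(u,v,z):
    r=T[:3,:3]@np.linalg.inv(d['K'])@np.array([u,v,1.]); return T[:3,3]+r*(z-T[2,3])/r[2]
print('rim in tool',tool(320,274.7,-11.6),'w2 rim in tool',tool(303.5,278,-11.6))
E
```

```text
[564.36819089  43.96446871 231.15598937] [-3.14146058e+00  1.19475715e-03  1.92918376e-01] 57.97465458774484 [-0.18249017 -0.02970045 -2.42422124]
[338.14847045  75.6172685 ]
rim in tool [  1.46214395   0.73884091 -11.6       ] w2 rim in tool [  0.01577176  -5.72549784 -11.6       ]
```

View pics/w4.png

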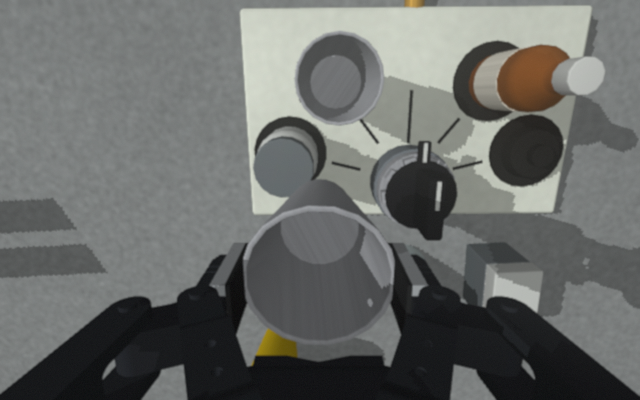

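The receiver rim is at wrist (339,78), against (338,76) predicted, so it's at about (645,45.5). The held cup is about 1.4 mm ahead of the TCP. I'll move over the receiver.

```bash
python3 - <<'E'
from h import *
import pickle
d=pickle.load(open('w4.pkl','rb')); print(plane(d,339,78,114))
go(643.6,45.5,222,11.1)
E
```

```text
[644.90147198  45.10678128 114.        ]
rows [7.79 1.36 0.93] turn -0.05 t 5.65
```

Call:
play_rows:
  series:
    - [3,0.5,0,0,0.5]
    - [6,1.1,0,0,0.5]
    - [7.8,1.4,0.4,0,0.5]
    - [7.8,1.4,0.9,0,0.5]
    - [7.8,1.4,0.9,0,0.5]
    - [7.8,1.4,0.9,0,0.5]
    - [7.8,1.4,0.9,0,0.5]
    - [7.8,1.4,0.9,0,0.5]

```text
clock: 6.45
eef_pos: [644.2, 45.2, 222.9]
tool_rot: [-3.142, -0.0, 0.193]
force: [-0.8, -0.8, -1.9]
width: 58.3
```

```bash
python3 - <<'E'
from h import *
d=get('wrist'); e=get('top'); s=e['state'];print(s['eef_pos'],s['tool_rot'],s['width'],s['force'])
go(643.6,45.5,160,11.1)
E
```

```text
[644.36503884  45.25797634 222.82531373] [ 3.14157862e+00 -3.77981183e-04  1.92926244e-01] 58.25063356918018 [-0.09949452 -0.18562987 -0.62343399]
rows [-0.08 -0.04  6.28] turn -0.05 t 6.55
```

Call:
play_rows:
  series:
    - [-0.1,0,1.5,0,0.5]
    - [-0.1,0,3,0,0.5]
    - [-0.1,0,4.5,0,0.5]
    - [-0.1,0,5.5,0,0.5]
    - [-0.1,0,6.2,0,0.5]
    - [-0.1,0,6.2,0,0.5]
    - [-0.1,0,6.2,0,0.5]

```text
clock: 7.25
eef_pos: [644.0, 45.0, 160.7]
tool_rot: [3.141, -0.001, 0.193]
force: [-0.7, -0.5, -1.2]
width: 58.0
```

Call:
play_rows:
  series:
    - [0,0,0.4,0,0.5]
    - [0,0,0.8,0,0.5]
    - [0,0,1.2,0,0.5]
    - [0,0,1.5,0,0.5]
    - [0,0,1.7,0,0.5]
    - [0,0,1.8,0,0.5]
    - [0,0,1.8,0,0.5]

```text
clock: 7.95
eef_pos: [643.7, 45.1, 142.2]
tool_rot: [-3.141, -0.0, 0.193]
force: [0.5, -0.2, -1.6]
width: 58.2
```

Call:
play_rows:
  series:
    - [0,0,0.1,0,0.5]
    - [0,0,0.2,0,0.5]
    - [0,0,0.3,0,0.5]
    - [0,0,0.35,0,0.5]
    - [0,0,0.35,0,0.5]

```text
clock: 8.45
eef_pos: [644.2, 45.2, 139.4]
tool_rot: [-3.142, -0.001, 0.193]
force: [0.8, 0.9, 2.0]
width: 58.4
```

Call:
play_rows:
  series:
    - [0,0,0,0,0.25]
    - [0,0,0,0,0.2]
    - [0,0,0,0,0.1]
    - [0,0,0,0,0.1]
    - [0,0,-1,0,0.1]
    - [0,0,-3,0,0.1]
    - [0,0,-7,0,0.1]
    - [0,0,-9,0,0.1]

```text
clock: 9.25
eef_pos: [645.1, 45.0, 232.6]
tool_rot: [3.141, -0.005, 0.193]
force: [1.1, -0.0, 0.2]
width: 77.1
```

```bash
python3 - <<'E'
from h import *
print(status.read_state()['width']); go(575,15,232,11.2)
E
```

```text
77.11621394791598
rows [-7.46  1.6   0.03] turn -0.17 t 9.25
```

Call:
play_rows:
  series:
    - [-3,1.2,0,0,0]
    - [-6,2.4,0,0,0]
    - [-9,3.6,0,0,0]
    - [-11,4.5,0,0,0]
    - [-11,4.5,0,0,0]
    - [-11,4.5,0,0,0]
    - [-11,4.5,0,0,0]
    - [-11,4.5,0,0,0]

```text
clock: 10.05
eef_pos: [545.2, -19.4, 228.9]
tool_rot: [-3.141, -0.001, 0.194]
force: [-0.1, -0.0, -0.6]
width: 85.4
```

```bash
python3 - <<'E'
from h import *
import pickle
d=get('wrist'); pickle.dump(d,open('w5.pkl','wb'))
save('w5.png',d['img']); print(d['state']['eef_pos'],proj(d,(645.2,45.4,150)),proj(d,(645.2,45.4,114)),proj(d,(567.3,-45.7,117)),proj(d,(567.3,-45.7,77.5)))
e=get('scene'); save('s5.png',e['img']); pickle.dump(e,open('s5.pkl','wb'))
E
```

```text
[545.21591576 -19.39534252 228.90226374] [238.0653008   15.83224848] [250.29124696  27.64998183] [359.76032385 169.63757139] [354.25365497 159.54279007]
```

View pics/w5.png

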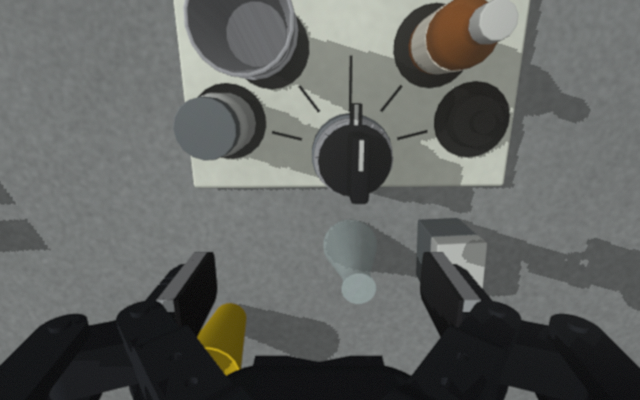

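The cup appears to be sitting inside the receiver, and the jar, bottle, flask and box are unmoved. The knob disc is at wrist (355,159.5), matching the predicted (354,159.5), so the axis is good at (567.3,-45.7). I'll check the nest from the scene camera.

```bash
python3 - <<'E'
from h import *
import pickle
e=pickle.load(open('s5.pkl','rb'))
for z in(150,114,60,24): print(z,proj(e,(645.2,45.4,z)).round(1), [proj(e,(645.2,45.4+k*31,z))[0].round(1) for k in(-1,1)])
save('s5c.png',cv2.resize(e['img'][200:330,220:380],(800,650))[:600])
go(567.3,-45.7,150,11.2)
E
```

```text
150 [301.2 256.5] [np.float64(277.4), np.float64(325.2)]
114 [302.7 267.8] [np.float64(280.2), np.float64(325.5)]
60 [304.8 282.8] [np.float64(283.9), np.float64(325.9)]
24 [306.  291.6] [np.float64(286.1), np.float64(326.1)]
rows [1.7  3.   7.87] turn -0.09 t 10.15
```

View pics/s5c.png

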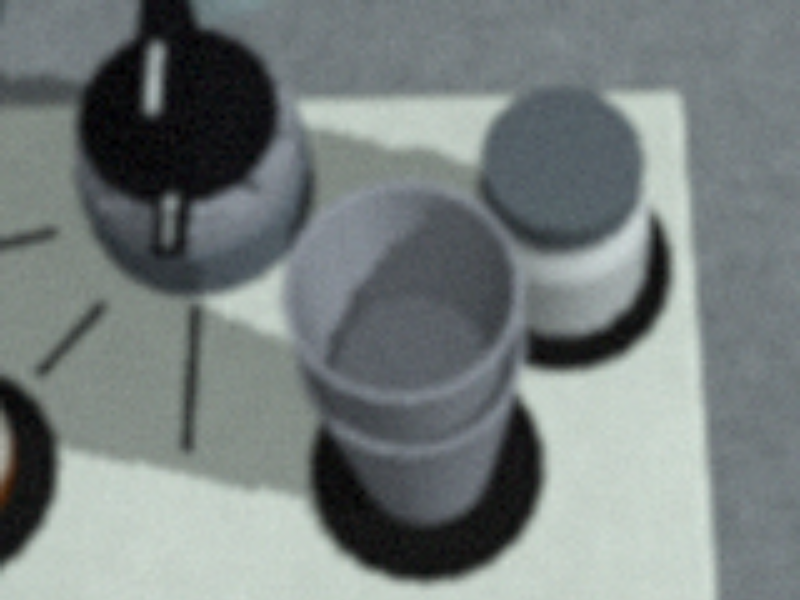

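```bash
python3 - <<'E'
from h import *
import pickle
e=pickle.load(open('s5.pkl','rb')); g=cv2.cvtColor(e['img'],cv2.COLOR_RGB2GRAY)
c=-e['R'].T@e['t']; a=np.array([645.2,45.4]); n=c[:2]-a; n/=np.linalg.norm(n); p=a+29.8*n; b=a-29.8*n
for z in(146,150,114): print(z,'front',proj(e,(*p,z)).round(1),'back',proj(e,(*b,z)).round(1))
print([(v,int(g[v,300:304].mean())) for v in list(range(232,242))+list(range(272,298))])
E
```

```text
146 front [304.3 279.5] back [298.5 237.2]
150 front [304.2 278.3] back [298.3 235.8]
114 front [305.6 288.8] back [300. 248.]
[(232, 130), (233, 135), (234, 133), (235, 137), (236, 137), (237, 132), (238, 117), (239, 109), (240, 109), (241, 110), (272, 95), (273, 97), (274, 93), (275, 96), (276, 95), (277, 99), (278, 119), (279, 130), (280, 120), (281, 98), (282, 89), (283, 90), (284, 89), (285, 88), (286, 88), (287, 86), (288, 94), (289, 114), (290, 119), (291, 105), (292, 91), (293, 81), (294, 85), (295, 85), (296, 83), (297, 81)]
```

The rims are 10.7 px apart, against 10.5 px expected for a 36 mm offset, so the cup is fully nested. Now the knob.

Call:
play_rows:
  series:
    - [1,1.5,1,0,0]
    - [1.7,3,3,0,0]
    - [1.7,3,6,0,0]
    - [1.7,3,7.9,0,0]
    - [1.7,3,7.9,0,0]
    - [1.7,3,7.9,0,0]
    - [1.7,3,7.9,0,0]

```text
clock: 10.85
eef_pos: [567.8, -46.3, 151.0]
tool_rot: [3.141, -0.002, 0.193]
force: [0.8, -0.4, -0.3]
width: 85.4
```

```bash
python3 - <<'E'
from h import *
d=get('wrist'); save('w6.png',d['img']); print(d['state']['eef_pos'],proj(d,(567.3,-45.7,117)),proj(d,(567.3,-45.7,77.5)))
go(567.3,-45.7,98,11.2)
E
```

```text
[567.79822865 -46.26162455 150.98114815] [316.78658184 233.66910195] [316.95635688 209.23314751]
rows [-0.05 -0.07  5.31] turn -0.13 t 10.9
```

View pics/w6.png

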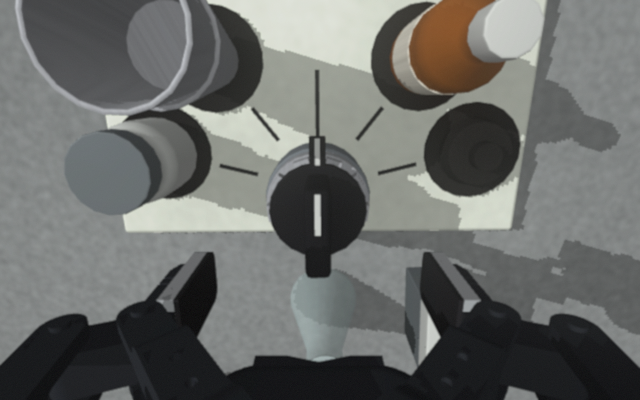

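The bar is at wrist x=318, vertical and centred between the fingers, with its centre at y≈225. I'll go down, settle and grip.

Call:
play_rows:
  series:
    - [0,-0.1,2.5,0,0]
    - [0,-0.1,4.5,0,0]
    - [0,-0.1,5.3,0,0]
    - [0,-0.1,5.3,0,0.3]
    - [0,-0.1,5.3,0,0.6]
    - [0,-0.1,5.3,0,1]
    - [0,-0.1,5.3,0,1]
    - [0,-0.1,5.3,0,1]

```text
clock: 11.7
eef_pos: [567.1, -45.6, 97.5]
tool_rot: [3.141, -0.001, 0.193]
force: [-1.4, -3.1, 14.1]
width: 13.2
```

Call:
play_rows:
  series:
    - [0,0,0,0,1]
    - [0,0,0,0,1]
    - [0,0,0,0,1]
    - [0,0,0,0,1]

```text
clock: 12.1
eef_pos: [567.2, -45.8, 97.6]
tool_rot: [3.141, -0.001, 0.193]
force: [-0.8, -0.5, 5.6]
width: 13.0
```

Call:
play_rows:
  series:
    - [0,0,-0.3,0,1]
    - [0,0,-0.6,0,1]
    - [0,0,-0.9,0,1]
    - [0,0,-1.2,0,1]
    - [0,0,-1.4,0,1]
    - [0,0,-1.4,0,1]
    - [0,0,-1.4,0,1]
    - [0,0,-1.4,0,1]

```text
clock: 12.9
eef_pos: [566.8, -45.7, 110.7]
tool_rot: [3.141, -0.0, 0.193]
force: [4.0, -2.5, -10.3]
width: 13.1
```

Call:
play_rows:
  series:
    - [0,0,0,-6,1]
    - [0,0,0,-12,1]
    - [0,0,0,-18,1]
    - [0,0,0,-24,1]
    - [0,0,0,-30,1]
    - [0,0,0,-36,1]
    - [0,0,0,-38,1]
    - [0,0,0,-38,1]

```text
clock: 13.7
eef_pos: [566.9, -46.1, 110.8]
tool_rot: [3.141, -0.0, 0.856]
force: [5.2, -2.2, -10.3]
width: 13.1
```

Call:
play_rows:
  series:
    - [0,0,0,0,1]
    - [0,0,0,0,1]
    - [0,0,0,0,1]

```text
clock: 14.0
eef_pos: [566.9, -46.1, 110.8]
tool_rot: [3.141, 0.0, 0.856]
force: [4.4, -2.8, -11.0]
width: 13.2
```

Call:
play_rows:
  series:
    - [0,0,0.4,0,1]
    - [0,0,0.8,0,1]
    - [0,0,1.1,0,1]
    - [0,0,1.3,0,1]
    - [0,0,1.3,0,1]
    - [0,0,1.3,0,1]

```text
clock: 14.6
eef_pos: [567.0, -46.0, 98.0]
tool_rot: [3.141, 0.0, 0.856]
force: [3.9, -3.1, -6.6]
width: 13.0
```

Call:
play_rows:
  series:
    - [0,0,0,0,0.5]
    - [0,0,0,0,0]
    - [0,0,0,0,0]
    - [0,0,0,0,0]
    - [0,0,0,0,0]
    - [0,0,-3,0,0]
    - [0,0,-7,0,0]
    - [0,0,-11,0,0]

```text
clock: 15.4
eef_pos: [565.9, -45.2, 208.7]
tool_rot: [-3.14, 0.001, 0.856]
force: [0.5, -0.9, -0.0]
width: 85.4
```

Call:
play_rows:
  series:
    - [-3,0,-1,0,0]
    - [-5,0,-2,0,0]
    - [-5,0,-2,0,0]
    - [-5,0,-2,0,0]
    - [-5,0,-2,0,0]

```text
clock: 15.9
eef_pos: [534.1, -82.1, 227.4]
tool_rot: [-3.141, -0.001, 0.857]
force: [-0.3, -0.7, -0.3]
width: 85.6
```

```bash
python3 - <<'E'
from h import *
d=get('wrist'); e=get('scene'); print(d['state']['eef_pos'],d['state']['force'],d['state']['width'],d['state']['clock'])
A=np.array([567.3,-45.7])
for z in(77.5,90.5): print(z,proj(e,(*A,z)).round(1),proj(d,(*A,z)).round(1))
save('f.png',np.vstack([cv2.resize(d['img'],(480,300)),cv2.resize(e['img'][195:315,200:392],(480,300))]))
E
```

```text
[534.14150166 -82.11925569 227.4312727 ] [-0.2583579  -0.74154967 -0.29875834] 85.59905505443547 15.9
77.5 [256.3 221.2] [321.1 119.9]
90.5 [255.  216.9] [321.3 121.2]
```

View pics/f.png

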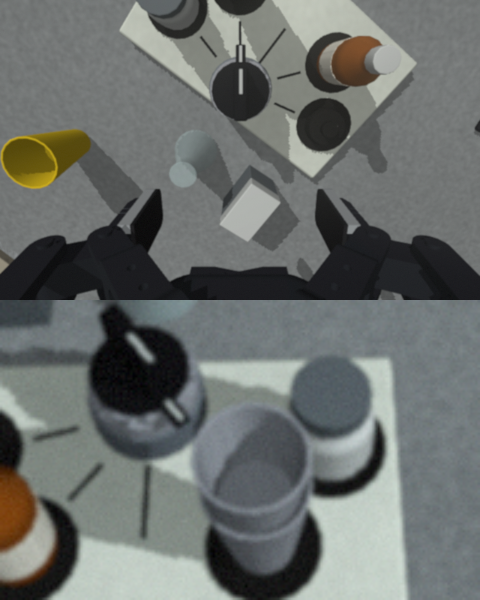

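```bash
python3 - <<'E'
from h import *
import pickle
a=pickle.load(open('s5.pkl','rb'))['img']; b=get('scene')['img']
for i in(a,b):
    g=cv2.cvtColor(i,cv2.COLOR_RGB2GRAY)[195:250,225:290]; m=(g<45)
    m=cv2.morphologyEx(m.astype(np.uint8),cv2.MORPH_OPEN,cv2.getStructuringElement(2,(15,15)))
    ys,xs=np.nonzero(m); print(xs.min()+225,xs.max()+225,ys.min()+195,ys.max()+195,xs.mean()+225,ys.mean()+195)
E
```

```text
239 274 207 239 258.2532637075718 224.4882506527415
236 274 211 240 253.34974747474746 226.2171717171717
```

```bash
python3 -c "
from h import *
print(order.finish_job(), status.read_state()['clock'])"
```

```text
the job is handed in; nothing more can be done
the job is handed in; nothing more can be done
```

The loose steel cup is nested in the receiver at the +38° station, and the selector points at that station. I handed the job in about 16 s into the 48 s allowed; the hand-in gives no verdict.

- **Cup:** before I touched the knob, the two rims were 10.7 px apart in the scene view, against 10.5 px expected for a 36 mm nest. The last picture shows the cup still upright in place.
- **Selector:** I pulled the knob up about 13 mm, turned it 0.663 rad, lowered it and let go. In the last picture the pointer aims at the receiver.
- **Knob height:** the disc's lower edge is within 1 px of where it was when down at the start; a pulled knob would show about 4 px higher. One pixel is about 3 mm, so this does not prove the 2 mm limit.
- **Other objects:** the jar, bottle, flask and slide box look undisturbed by eye; I did not measure them. The gripper ended clear of everything.
- **Checks that disagreed:** the first two automatic outline fits of the manifold failed, so I used hand-picked corners, which matched the stated sizes within about 10 mm. On the first descent the gripper was 6 mm off the cup, and I corrected that before gripping.

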